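Hold a candlestick foot home in the brazing jig

ROBOT

A 6-joint arm with a two-finger parallel gripper is mounted at the origin on the work surface. World frame = base frame: x ahead of the robot, y to its left, z up, the work surface at z = 0. Lengths are in m, angles in rad, forces in N, time in s.
With the tool pointing down it reaches from about 0.425 to 0.925 m from the base axis. Payload 12.5 kg.
Tool frame: the origin (TCP) lies at the very end of the fingers, on their centre line; the grasp point (between the pads) lies 19 mm behind it (arm.hold_point_z is the distance from the TCP to the grasp point, in m); z points along the fingers, y is the direction in which the jaws open and shut (so a half turn about z gives the same grasp; the last joint's range is limited). The gripper opens to 85 mm and grips with 20 to 120 N. Pads are 22 mm wide; open, the fingers measure 114 mm over their backs; the gripper's body (76 mm by 85 mm) begins 54 mm behind the grasp point. The pads swing forward as they close: fully open they stand 13 mm farther back than shut.
Start: joints at [1.01, 0.491, 1.559, -0, 1.092, -0.106], TCP at [0.275, 0.561, 0.193] pointing down, gripper open.
Joint ranges: [-3.1, 3.1], [-0.84, 2.19], [0.05, 2.79], [-1.13, 4.28], [0.06, 2.93], [-2.69, 2.69]. Speed limits (rad/s): [2.22, 2.22, 2.79, 3.14, 3.14, 3.14].

INTERFACE

Orientations are given as a unit quaternion [x, y, z, w].
In Python, from workcell import arm gives the robot as it stands.
- The arm moves only by the tool servo_tool, never from a script. Its arguments are lists of equal length, an entry for each row: "slide": the shift along the tool's x, y, z in mm, a list of three; "roll": the turn about the tool's z in rad. A call has 1 to 10 rows; each row is the pose to reach, as a shift and turn from the pose measured when the call began, along the tool's axes at that moment; what a row does not reach only later rows make up. A row lasts 1/8 s, in which the tool goes at most 62.5 mm and 10.7 degrees, less where a joint would pass 70% of its speed; a pose out of reach is approached as far as the arm can. A call with a gripper value outside its range is refused whole. "fingers" is the opening in per cent of the stroke, from 0 (shut) to 100 (fully open), set as the call begins (left out, the last holds). The fingers move at their own pace and stop on an object; "newtons" is the grip in N (left out, the last holds). Time passes only in rows, so rows that repeat a pose let the fingers close. It gives the time, the measured TCP pose, the force and the opening at its end, in the units of the state.
- arm.get_state(): the state, without advancing time (a new reading comes with each control period).
- arm.read_camera(name): name is "scene" or "side" or "wrist"; returns (picture, depth): 420x560x3 uint8, blue, green, red; 420x560 float32, m along the optical axis (not along the pixel's ray), 0 where there is no reading.
- arm.camera_model(name): a dict with "mtx" (3x3 intrinsics, pixels), "R" (3x3) and "t" (3): a world point X has camera coordinates R X + t; the wrist camera has in their place "mount" (4x4, takes a point from camera to tool coordinates, whose origin is the TCP and whose axes are the flange's). Camera axes: x right, y down, z forward; pixel columns grow to the right and rows downward; lengths in m; the calibration is good to about 2 mm. A picture is of the moment at which its call begins: read the wrist's pose just before it. camera_model takes no time and is no camera call.
- arm.sign_off(): hands the job in, once; it reports no verdict.
The state is a dict: "time": time; "joints": joint angles; "dq": joint speeds; "joint_efforts": joint torques, N m; "tcp_pos": TCP position; "tool_rot": TCP orientation; "wrist_force": force on the tool from outside, world axes, zero at the start; "ft_torque": the same for the moment, N m; "width": finger opening in m.
Only numpy, scipy, OpenCV 4.12 (cv2) and the standard library are available. Lean on these libraries where they do the work, as an engineer would, in place of code of your own. Each camera call takes 0.05 s, during which the arm holds its last target.

TASK

Pick up the hollow brass candlestick foot with the oblong base, gripping it gently so that it does not dent, and set it flat on the bed of the brazing jig with a long side against the long stop and a short side against the short stop. Press it firmly but gently home into the corner against both stops at once, and finish while still holding it there, pressed on both; do not let go. Leave the other things on the bench where they are.

Things in the scene. Friction and masses are not known exactly. Their poses are not given: they have to be found in the camera images.
- oblong_foot: Hollow brass candlestick foot, 0.3-0.55 kg, upright on the bench. Base 84 (x) x 60 (y) x 26 mm high, step 60 x 44 up to 30 mm, then a square neck 28 x 28 mm, parallel to the base, from 30 to 78 mm, small rim to 82: grip the neck from above. All centred; half a turn looks the same. Origin: centre of underside, z up. Thin walls: dents if both fingers' forces on it add up to over 120 N; squeeze 20-45 N.
- jig: Brazing jig, fixed: flat steel bed plate 200 mm (x) by 170 mm (y), 12 mm thick, level, with two stop bars standing on it at right angles along its +y and +x edges. Origin: centre of the underside; z up. Open to its -x and -y sides, save for a small collar lying there.
- long_stop: Long stop of the jig: rigid steel bar 120 mm long (jig x), 18 thick, 26 high, standing on the bed at its +y edge; working face looks to jig -y, at jig y = 50 mm, from jig x = -72 to 48 mm. Axes as the jig; origin: centre of its underside, at jig (-12, 59, 12) mm. Press with about 5 to 20 N; over 60 N bends it.
- short_stop: Short stop of the jig: rigid steel bar 90 mm long (jig y), 18 thick, 26 high, standing on the bed at its +x edge; working face looks to jig -x, at jig x = 60 mm, from jig y = -52 to 38 mm. Axes as the jig; origin: centre of its underside, at jig (69, -7, 12) mm. Press with about 5 to 20 N; over 60 N bends it.
- corner (a point): Where the planes of the two working faces and the bed's top meet, at jig (60, 50, 12) mm; same axes as the jig. The foot's place, pressed home, is with its origin 42 mm to -x and 30 mm to -y of this point, at its height, base long side along jig x (either way round).
- round_foot: Bystander: brass candlestick foot with a round base 68 mm across, 70 mm tall. Origin: centre of underside.
- finial: Bystander: small turned brass finial, 30 mm across, 48 mm tall. Origin: centre of underside.
- drip_pan: Bystander: shallow round brass drip pan, 84 mm across, 16 mm high. Origin: centre of underside.
- flux_jar: Bystander: closed glass jar, 60 mm across, 70 mm tall. Origin: centre of underside.
- screwdriver: Bystander: screwdriver 190 mm long lying on the bench, along its x.
- wrench: Bystander: wrench 170 mm long lying on the bench, along its x.
- collar: Bystander: small brass collar, a ring 28 mm across and 12 mm high, lying on the jig's bed near its -x, -y corner, about 75 mm to -x and 60 mm to -y of the jig's middle. Origin: centre of underside.
Mind the look-alikes: they are no part of the job. Leave any pink look-alike of the oblong_foot alone.

How it is judged:
On the way:
1. the oblong foot is picked up clear of the bench, in the fingers (height (world z) of oblong_foot above 0.018 m and contact force between oblong_foot and the fingers above 2 N), for 0.2 s.
At the end, for the whole second after the job is handed in: Foot flat on the bed (within 3 mm, tilt < 0.06 rad), long side along the long stop (0.05 rad), within 3 mm of home at both stops and at rest; fingers bear on it and it bears on each stop with over 1.5 N, through the last second (x of oblong_foot in the frame of corner between -0.045 and -0.039 m and y of oblong_foot in the frame of corner between -0.033 and -0.027 m and z of oblong_foot in the frame of corner below 0.003 m and angle between oblong_foot's own z axis and vertical below 0.06 rad and angle between the x axis of oblong_foot and the x axis of jig, either way round below 0.05 rad and contact force between oblong_foot and long_stop above 1.5 N and contact force between oblong_foot and short_stop above 1.5 N and contact force between oblong_foot and the fingers above 1.5 N and linear speed of oblong_foot below 0.01 m/s and angular speed of oblong_foot below 0.1 rad/s); the arm keeps its last pose, push and grip.
It fails at once if the hollow foot is dented: more than 120 N between fingers and foot (contact force between oblong_foot and the fingers above 120 N).
It fails at once if a stop is sprung out of true: more than 60 N on it (contact force between anything else and long_stop above 60 N or contact force between anything else and short_stop above 60 N).
It fails at once if a bystander is knocked away: moved more than 30 mm (distance of any of round_foot, finial, drip_pan, flux_jar, screwdriver, wrench, collar from where it was at the start of the episode above 0.03 m).
It also fails if it takes over 48 s, if anything falls off the work surface, if the arm or the gripper's body presses on something with over 40 N, if the wrist force passes 120 N, or if a joint passes its speed limit or range.

## Working session

There is one attempt and no reset: what is moved stays moved. The work goes in short steps, Python scripts to look and compute and a tool call to move; the robot and the scene stay as the last step left them, time stands still between calls to the robot, and variables do not carry over. Pictures are saved under pics/ and viewed, and the job is handed in when it is done.

Besides the shell and the picture viewer there is one more tool, called by a JSON object that holds its "name" and its "arguments", one argument or row to a line. servo_tool: Moves the arm, as the interface text tells. Its arguments: {"type":"object","properties":{"slide":{"type":"array"},"roll":{"type":"array"},"fingers":{"type":"number"},"newtons":{"type":"number"}},"required":["slide","roll"]}

```bash
mkdir -p pics; ls; python3 - <<'E'
from workcell import arm
import cv2,numpy as np
print(arm.get_state())
print(arm.hold_point_z)
for n in ("scene","side"):
    p,d=arm.read_camera(n); cv2.imwrite(f"pics/{n}0.png",p); np.savez(f"pics/{n}0.npz",p=p,d=d)
    m=arm.camera_model(n); print(n,m)
print(arm.camera_model("wrist"))
E
```

```text
pics
{'time': 0.0, 'joints': array([ 1.01040848e+00,  4.91584113e-01,  1.55946931e+00, -2.25196701e-05,
        1.09169063e+00, -1.05591603e-01]), 'dq': array([ 0.00077864, -0.00162044, -0.00013232, -0.0009394 ,  0.00089682,
       -0.00032798]), 'joint_efforts': array([-5.56053983e-04, -6.18467045e+01, -2.61591196e+01, -1.07989792e-04,
        4.09221364e-03, -4.36136520e-05]), 'tcp_pos': array([0.27438195, 0.5612433 , 0.19230567]), 'tool_rot': array([ 2.25438292e-01,  9.74257279e-01, -5.47337313e-04, -1.78737222e-04]), 'wrist_force': array([ 0.45297841,  0.7363179 , -0.61107457]), 'ft_torque': array([-0.01635945, -0.00310393,  0.01298484]), 'width': 0.08551454610196856}
0.0187
scene {'mtx': array([[520.55237041,   0.        , 272.52497646],
       [  0.        , 520.55237041, 205.78898029],
       [  0.        ,   0.        ,   1.        ]]), 'R': array([[-0.79193728,  0.61049528,  0.01143925],
       [ 0.46805375,  0.61897942, -0.63070608],
       [-0.39212374, -0.49412547, -0.77593749]]), 't': array([ 0.48319691, -0.24924496,  1.61355655])}
side {'mtx': array([[418.81636642,   0.        , 285.82222747],
       [  0.        , 418.81636642, 212.41613593],
       [  0.        ,   0.        ,   1.        ]]), 'R': array([[-0.97078516, -0.2397445 ,  0.00993719],
       [-0.15047799,  0.57601992, -0.80346588],
       [ 0.18690251, -0.78148808, -0.59526787]]), 't': array([0.5726428 , 0.13842799, 0.96421973])}
{'mtx': array([[338.12373532,   0.        , 281.11486575],
       [  0.        , 338.12373532, 209.0300357 ],
       [  0.        ,   0.        ,   1.        ]]), 'mount': array([[ 1.07229951e-04, -9.58042071e-01, -2.86627595e-01,
         7.32795946e-02],
       [ 9.99999604e-01,  3.56047355e-04, -8.15966223e-04,
        -1.07329883e-03],
       [ 8.83782967e-04, -2.86627394e-01,  9.58041730e-01,
        -1.80118404e-01],
       [ 0.00000000e+00,  0.00000000e+00,  0.00000000e+00,
         1.00000000e+00]])}
```

View pics/scene0.png

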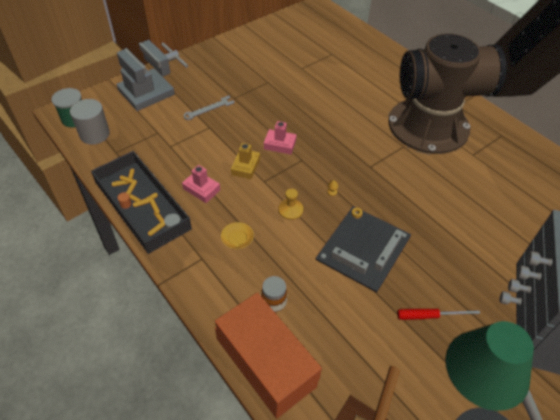

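View pics/side0.png

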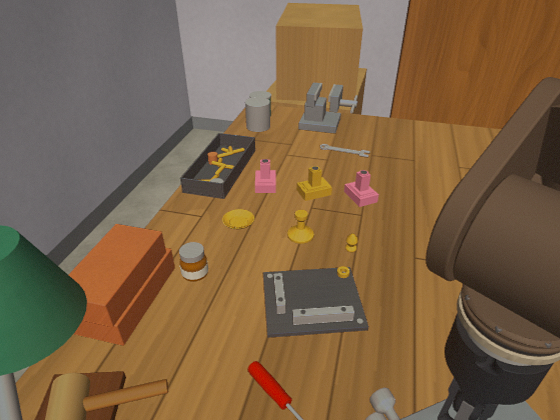

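The brass oblong foot is at scene (245,160) and side (314,183), with pink look-alikes on either side of it. The jig is at scene (363,247), its stops at (350,260) and (390,248) and the collar at (357,213). Next I'll measure positions from depth.

```bash
cat > h.py <<'E'
import numpy as np,cv2
from workcell import arm
from scipy.spatial.transform import Rotation as Rn
def cloud(p,d,m,R=None,t=None):
    K=m["mtx"]; v,u=np.mgrid[:d.shape[0],:d.shape[1]]
    C=np.stack([(u-K[0,2])/K[0,0]*d,(v-K[1,2])/K[1,1]*d,d],-1)
    if "R" in m: return (C-m["t"])@m["R"]
    M=m["mount"]; T=C@M[:3,:3].T+M[:3,3]
    return T@R.T+t
def load(n,k):
    z=np.load(f"pics/{n}{k}.npz"); return z["p"],z["d"]
def wshot(k):
    s=arm.get_state(); p,d=arm.read_camera("wrist"); cv2.imwrite(f"pics/wrist{k}.png",p)
    R=Rn.from_quat(s["tool_rot"]).as_matrix()
    np.savez(f"pics/wrist{k}.npz",p=p,d=d,R=R,t=s["tcp_pos"])
    return p,d,cloud(p,d,arm.camera_model("wrist"),R,s["tcp_pos"])
E
python3 - <<'E'
from h import *
for n,box in (("scene",(220,135,275,185)),("side",(290,160,338,202))):
    p,d=load(n,0); X=cloud(p,d,arm.camera_model(n)); h=cv2.cvtColor(p,cv2.COLOR_BGR2HSV)
    u0,v0,u1,v1=box
    m=np.zeros(d.shape,bool); m[v0:v1,u0:u1]=1
    m&=(d>0)&(X[...,2]>0.005)&(X[...,2]<0.1)
    P=X[m]; print(n,len(P),P.min(0),P.max(0))
    for lo,hi in((.02,.028),(.04,.076),(.077,.09)):
        Q=P[(P[:,2]>lo)&(P[:,2]<hi)]
        if len(Q)>3: print(lo,len(Q),Q.mean(0),cv2.minAreaRect((Q[:,:2]*1000).astype(np.float32)))
for n,box in (("scene",(310,205,415,290)),("side",(255,260,370,335))):
    p,d=load(n,0); X=cloud(p,d,arm.camera_model(n))
    u0,v0,u1,v1=box
    m=np.zeros(d.shape,bool); m[v0:v1,u0:u1]=1
    hs=cv2.cvtColor(p,cv2.COLOR_BGR2HSV)
    for lo,hi in((.007,.017),(.033,.043)):
        mm=m&(d>0)&(X[...,2]>lo)&(X[...,2]<hi)&(hs[...,1]<90)
        k,l,st,c=cv2.connectedComponentsWithStats(mm.astype(np.uint8))
        for i in range(1,k):
            if st[i,4]>40:
                Q=X[l==i]; print(n,lo,st[i,4],Q.mean(0),cv2.minAreaRect((Q[:,:2]*1000).astype(np.float32)))
E
```

```text
scene 977 [ 0.42781202 -0.34153985  0.00500164] [ 0.64645171 -0.10707078  0.08746285]
0.02 179 [ 0.54278499 -0.19231274  0.02510492] ((518.9308471679688, -209.9317169189453), (171.9694061279297, 71.498779296875), 21.622222900390625)
0.04 121 [ 0.56051609 -0.18939684  0.05871084] ((555.9041137695312, -196.6165313720703), (34.372154235839844, 28.18609619140625), 35.86000442504883)
0.077 77 [ 0.55761743 -0.19505969  0.08236171] ((556.9298095703125, -196.39285278320312), (29.8080997467041, 26.81041145324707), 39.47981262207031)
side 720 [ 0.50476223 -0.35295757  0.00509743] [ 0.64645554 -0.14550822  0.08538312]
0.02 172 [ 0.553618   -0.18094593  0.02530853] ((555.6138916015625, -193.88612365722656), (85.80509948730469, 65.1323013305664), 35.43381881713867)
0.04 147 [ 0.55495234 -0.18525367  0.05856012] ((557.91015625, -184.80043029785156), (22.290164947509766, 38.980533599853516), 78.58870697021484)
0.077 65 [ 0.55563246 -0.19169051  0.08123907] ((555.452880859375, -194.181640625), (28.293216705322266, 29.856019973754883), 36.73646926879883)
scene 0.007 3396 [0.4880257  0.21325879 0.0128
[... 169 characters left out ...]
6262207031, 262.5892639160156), (124.06846618652344, 18.177749633789062), 19.396442413330078)
scene 0.033 276 [0.55078275 0.22809486 0.03841951] ((550.2474975585938, 226.74623107910156), (22.342689514160156, 90.3890151977539), 18.77766990661621)
side 0.007 4586 [0.47943381 0.21926699 0.0128489 ] ((480.6030578613281, 213.5938720703125), (198.52059936523438, 171.2772216796875), 19.132522583007812)
side 0.033 305 [0.5479906  0.23309795 0.03877879] ((548.9864501953125, 229.49551391601562), (17.976699829101562, 90.59335327148438), 19.3919734954834)
side 0.033 545 [0.45127265 0.26675359 0.03841096] ((450.74127197265625, 265.1528015136719), (119.5093002319336, 20.93474006652832), 19.61127281188965)
```

```bash
cat >> h.py <<'E'
def go(P,jaw=None):
    "P world m, jaw yaw of tool y in deg -> slide mm, roll"
    s=arm.get_state(); R=Rn.from_quat(s["tool_rot"]).as_matrix()
    sl=R.T@(np.array(P)-s["tcp_pos"])*1000
    y=np.degrees(np.arctan2(R[1,1],R[0,1])); r=None
    if jaw is not None: r=np.radians(-((jaw-y+90)%180-90))
    print("pos",s["tcp_pos"].round(4),"jawyaw",round(y,2),"toolz",R[:,2].round(4),"slide",sl.round(1),"roll",r,"t",s["time"])
    return sl,r
E
python3 - <<'E'
from h import *
go((.5555,-.194,.20),35.4)
p,d=load("scene",0); X=cloud(p,d,arm.camera_model("scene"))
h=cv2.cvtColor(p,cv2.COLOR_BGR2HSV)
m=((h[...,0]>155)&(h[...,1]>80)&(d>0)).astype(np.uint8)
k,l,st,c=cv2.connectedComponentsWithStats(m)
for i in range(1,k):
    if st[i,4]>150: 
        Q=X[l==i];Q=Q[(Q[:,2]>.05)&(Q[:,2]<.1)]; print(c[i],Q.mean(0) if len(Q) else 0)
E
```

```text
pos [0.2744 0.5613 0.1924] jawyaw 63.94 toolz [-5.e-04 -8.e-04 -1.e+00] slide [-584.3 -555.    -7.1] roll 0.4981233666276616 t 0.1
[279.70633694 139.39412674] [ 0.42825508 -0.20225197  0.07097446]
[200.84965517 184.78206897] [ 0.70697486 -0.19378148  0.07031456]
```

{"name": "servo_tool", "arguments": {
  "slide": [
    [-43, -41, -1],
    [-86, -82, -2],
    [-129, -123, -3],
    [-172, -164, -4],
    [-215, -205, -5],
    [-258, -246, -6],
    [-301, -287, -7],
    [-344, -328, -7],
    [-387, -369, -7],
    [-430, -410, -7]
  ],
  "roll": [0.05, 0.1, 0.15, 0.2, 0.25, 0.3, 0.35, 0.4, 0.45, 0.5],
  "fingers": 100,
  "newtons": 30
}}

```text
time: 1.35
tcp_pos: [0.4809, 0.0021, 0.1997]
tool_rot: [0.46, 0.888, -0.0, -0.0]
wrist_force: [0.8, 0.1, 0.4]
width: 0.0854
```

```bash
python3 - <<'E'
from h import *
go((.5555,-.194,.20),35.4)
E
```

```text
pos [0.4809 0.0021 0.1997] jawyaw 35.19 toolz [-5.e-04 -8.e-04 -1.e+00] slide [-2.032e+02 -5.210e+01 -2.000e-01] roll -0.0036383976871243026 t 1.35
```

{"name": "servo_tool", "arguments": {
  "slide": [
    [-51, -13, 0],
    [-102, -26, 0],
    [-153, -39, 0],
    [-203, -52, 0],
    [-203, -52, 0],
    [-203, -52, 0]
  ],
  "roll": [0, 0, 0, -0.003, -0.003, -0.003]
}}

```text
time: 2.1
tcp_pos: [0.5549, -0.1934, 0.1994]
tool_rot: [0.459, 0.888, -0.0, -0.001]
wrist_force: [-0.8, -0.2, -0.1]
width: 0.0853
```

```bash
python3 - <<'E'
from h import *
p,d,X=wshot(1)
go((.5555,-.194,.20),35.4)
M=(abs(X[...,0]-.5555)<.07)&(abs(X[...,1]+.194)<.07)&(d>0)
for lo,hi in((.022,.030),(.0265,.034),(.04,.076),(.077,.09)):
    Q=X[M&(X[...,2]>lo)&(X[...,2]<hi)]
    if len(Q)>3: print(lo,len(Q),Q.mean(0).round(4),cv2.minAreaRect((Q[:,:2]*1000).astype(np.float32)))
print(np.histogram(X[M][:,2],bins=np.arange(-.01,.1,.005)))
E
```

```text
pos [ 0.555  -0.193   0.1996] jawyaw 35.38 toolz [-1.3e-03 -3.0e-04 -1.0e+00] slide [-1.1 -0.2 -0.4] roll -0.00028021216573079314 t 2.15
0.022 2993 [ 0.5523 -0.1942  0.027 ] ((554.5834350585938, -198.00082397460938), (84.10820007324219, 60.27815628051758), 35.843788146972656)
0.0265 1854 [ 0.5524 -0.1949  0.0287] ((554.5615844726562, -198.10073852539062), (82.65726470947266, 58.583309173583984), 35.118980407714844)
0.04 210 [ 0.5463 -0.1871  0.0593] ((553.8677978515625, -196.8894805908203), (27.610185623168945, 26.065601348876953), 36.407005310058594)
0.077 758 [ 0.554  -0.1975  0.0807] ((553.95166015625, -197.76751708984375), (27.337055206298828, 27.735612869262695), 35.98478317260742)
(array([   0, 8342, 2073,   36,   50,   48,  434, 2577,  253,   19,   21,
         27,   27,   29,   27,   31,   29,  327,  570,    0,    0]), array([-0.01 , -0.005,  0.   ,  0.005,  0.01 ,  0.015,  0.02 ,  0.025,
        0.03 ,  0.035,  0.04 ,  0.045,  0.05 ,  0.055,  0.06 ,  0.065,
        0.07 ,  0.075,  0.08 ,  0.085,  0.09 ,  0.095]))
```

View pics/wrist1.png

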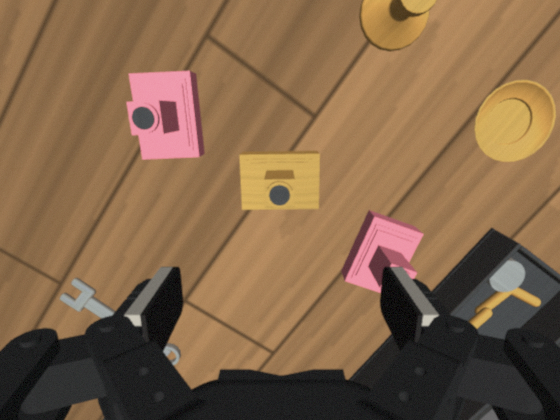

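The wrist view shows the brass foot at (280,180), its long side parallel to the jaw axis. It reads (0.554,-0.1975) with yaw about 35.7°. The pink ones are clear of the fingers, so I'll go down.

```bash
python3 - <<'E'
from h import *
go((.5545,-.1973,.037),35.7)
E
```

```text
pos [ 0.555  -0.193   0.1996] jawyaw 35.38 toolz [-1.3e-03 -3.0e-04 -1.0e+00] slide [ -3.3  -2.7 162.6] roll -0.005516199921713981 t 2.15
```

{"name": "servo_tool", "arguments": {
  "slide": [
    [-3, -3, 30],
    [-3, -3, 60],
    [-3, -3, 90],
    [-3, -3, 115],
    [-3, -3, 135],
    [-3, -3, 150],
    [-3, -3, 162],
    [-3, -3, 162],
    [-3, -3, 162]
  ],
  "roll": [-0.005, -0.005, -0.005, -0.005, -0.005, -0.005, -0.005, -0.005, -0.005]
}}

```text
time: 3.28
tcp_pos: [0.5544, -0.1973, 0.0382]
tool_rot: [0.457, 0.89, -0.0, -0.0]
wrist_force: [-0.0, -0.4, -0.5]
width: 0.0855
```

{"name": "servo_tool", "arguments": {
  "slide": [
    [0, 0, 0],
    [0, 0, 0],
    [0, 0, 0],
    [0, 0, 0],
    [0, 0, 0],
    [0, 0, 0],
    [0, 0, 0],
    [0, 0, 0]
  ],
  "roll": [0, 0, 0, 0, 0, 0, 0, 0],
  "fingers": 0,
  "newtons": 32
}}

```text
time: 4.28
tcp_pos: [0.5547, -0.1972, 0.0384]
tool_rot: [0.457, 0.89, -0.0, 0.0]
wrist_force: [2.8, 3.6, 6.8]
width: 0.0255
```

{"name": "servo_tool", "arguments": {
  "slide": [
    [0, 0, -5],
    [0, 0, -15],
    [0, 0, -30],
    [0, 0, -50],
    [0, 0, -75],
    [0, 0, -75],
    [0, 0, -75]
  ],
  "roll": [0, 0, 0, 0, 0, 0, 0]
}}

```text
time: 5.15
tcp_pos: [0.5542, -0.197, 0.113]
tool_rot: [0.457, 0.89, -0.0, -0.0]
wrist_force: [0.1, -0.4, -5.1]
width: 0.0249
```

```bash
python3 - <<'E'
from h import *
p,d,X=wshot(2)
s=arm.get_state();print(s["width"],s["wrist_force"],s["ft_torque"])
p,d=arm.read_camera("side"); cv2.imwrite("pics/side2.png",p[120:260,200:440].repeat(3,0).repeat(3,1))
np.savez("pics/side2.npz",p=p,d=d)
E
```

```text
0.025019265161648572 [ 0.4343244  -0.18107716 -4.87907801] [-0.04946842  0.01430702 -0.02204571]
```

View pics/wrist2.png

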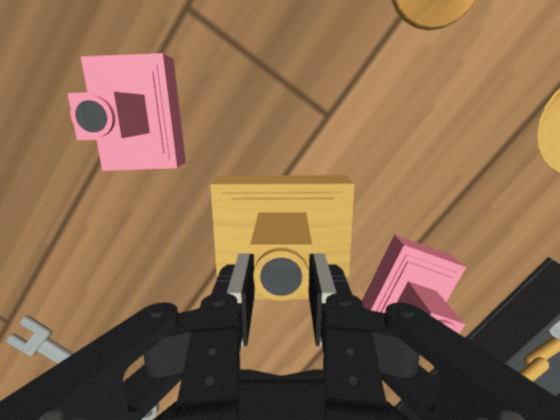

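View pics/side2.png

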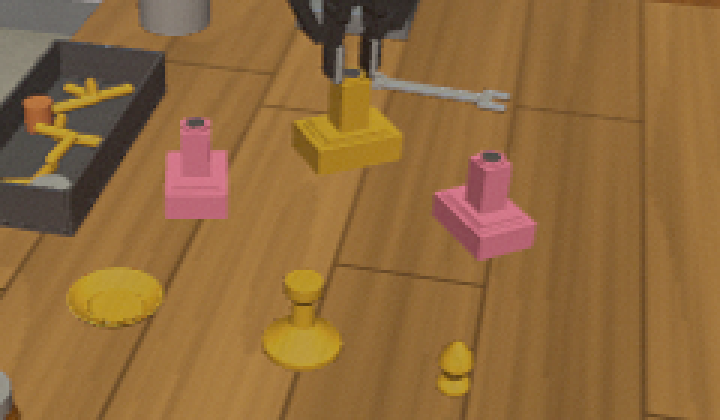

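```bash
cat >> h.py <<'E'
def foot(X,d,c,zb,rad=.07):
    "measure foot near c with underside zb"
    M=(np.hypot(X[...,0]-c[0],X[...,1]-c[1])<rad)&(d>0)&(X[...,2]>zb+.015)
    print(np.histogram(X[M][:,2]-zb,bins=np.arange(.015,.1,.004))[0])
    Q=X[M&(X[...,2]<zb+.036)]; print("base",len(Q),Q.mean(0).round(4),"zmed",np.median(Q[:,2]),cv2.minAreaRect((Q[:,:2]*1000).astype(np.float32)))
    return Q
E
python3 - <<'E'
from h import *
z=np.load("pics/wrist2.npz");X=cloud(z["p"],z["d"],arm.camera_model("wrist"),z["R"],z["t"])
foot(X,z["d"],(.554,-.197),.075)
p,d=load("side",2);X=cloud(p,d,arm.camera_model("side"))
foot(X,d,(.554,-.197),.075)
E
```

```text
[ 185  235 4502 3591  108  104  113  133  133  145  150  161  176  190
  206  962 2406  289  325  370  389]
base 8648 [ 0.5476 -0.1879  0.1015] zmed 0.10132938951598615 ((553.5612182617188, -197.00120544433594), (84.38186645507812, 60.26384735107422), 36.10373306274414)
[ 44  50 107 140  41  19  17  18  20  17  18  20  16  20  15  19  36  29
  16  21  20]
base 389 [ 0.5546 -0.1798  0.1011] zmed 0.1018358434861843 ((555.39501953125, -193.6675567626953), (85.45720672607422, 63.8443603515625), 35.25174331665039)
```

```bash
python3 - <<'E'
from h import *
go((.483,.218,.165),19.2)
E
```

```text
pos [ 0.5542 -0.197   0.1125] jawyaw 35.68 toolz [-1.3e-03 -1.0e-04 -1.0e+00] slide [378.6 184.2 -52.5] roll 0.28755871363927915 t 5.25
```

{"name": "servo_tool", "arguments": {
  "slide": [
    [20, 10, -30],
    [65, 31, -52],
    [110, 53, -52],
    [155, 75, -52],
    [200, 97, -52],
    [245, 119, -52],
    [290, 141, -52],
    [335, 163, -52],
    [365, 177, -52],
    [379, 184, -52]
  ],
  "roll": [0, 0.04, 0.08, 0.12, 0.16, 0.2, 0.24, 0.27, 0.288, 0.288]
}}

```text
time: 6.5
tcp_pos: [0.4819, 0.2196, 0.1639]
tool_rot: [0.579, 0.815, -0.001, -0.001]
wrist_force: [-0.0, -0.0, -5.5]
width: 0.025
```

```bash
python3 - <<'E'
from h import *
p,d,X=wshot(3)
go((.485,.222,.1),19.2)
s=arm.get_state();print(s["width"],s["wrist_force"])
foot(X,d,s["tcp_pos"][:2],s["tcp_pos"][2]-.038)
sat=cv2.cvtColor(p,cv2.COLOR_BGR2HSV)[...,1]
for lo,hi in((.007,.017),(.033,.044)):
    mm=(d>0)&(X[...,2]>lo)&(X[...,2]<hi)&(sat<90)
    k,l,st,c=cv2.connectedComponentsWithStats(mm.astype(np.uint8))
    for i in range(1,k):
        if st[i,4]>150:
            Q=X[l==i]; print(lo,st[i],Q.mean(0).round(4),cv2.minAreaRect((Q[:,:2]*1000).astype(np.float32)))
E
```

```text
pos [0.482  0.2203 0.164 ] jawyaw 19.28 toolz [-2.3e-03 -1.0e-04 -1.0e+00] slide [ 0.6  3.6 63.9] roll 0.001329165682295883 t 6.55
0.024898990646238642 [-1.19238196  0.99756673 -5.39915379]
[ 202  210 4538 3563  100  119  110  127  131  150  147  164  171  187
  212  966 2385  279  331  363  399]
base 8644 [0.4785 0.2298 0.1524] zmed 0.15221789766217603 ((481.6360778808594, 219.29685974121094), (84.35743713378906, 60.57749557495117), 19.627391815185547)
0.007 [  173   103   211   163 14824] [0.4668 0.2408 0.0113] ((480.0169372558594, 211.23330688476562), (199.61141967773438, 168.04457092285156), 19.281448364257812)
0.007 [479 260  50  44 343] [0.7313 0.2011 0.0125] ((737.1964111328125, 199.7948760986328), (59.28274917602539, 25.405044555664062), 67.44384002685547)
0.033 [ 197  123  136   21 2820] [0.4499 0.2624 0.0374] ((449.8349304199219, 262.169921875), (120.00369262695312, 17.720829010009766), 19.314571380615234)
0.033 [343 157  21  92 957] [0.5467 0.2387 0.0374] ((548.4694213867188, 227.01487731933594), (18.105552673339844, 89.6532974243164), 20.423307418823242)
```

View pics/wrist3.png

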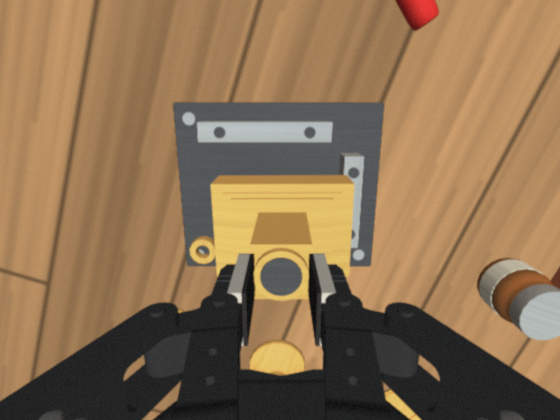

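The picture shows the foot held above the jig: long stop at (265,132), short stop at (353,200), collar at (202,250), clear of the foot. The gaps to home are about 14.6 mm along jig x (tool y) and 12 mm along jig y (tool x). I'll descend here.

{"name": "servo_tool", "arguments": {
  "slide": [
    [0, 0, 30],
    [0, 0, 60],
    [0, 0, 85],
    [0, 0, 100],
    [0, 0, 107],
    [0, 0, 110],
    [0, 0, 110]
  ],
  "roll": [0.006, 0.006, 0.006, 0.006, 0.006, 0.006, 0.006]
}}

```text
time: 7.42
tcp_pos: [0.482, 0.2202, 0.0544]
tool_rot: [0.581, 0.814, -0.0, -0.001]
wrist_force: [-0.7, 0.1, -5.5]
width: 0.0251
```

{"name": "servo_tool", "arguments": {
  "slide": [
    [0, 0, 1],
    [0, 0, 2],
    [0, 0, 3],
    [0, 0, 3]
  ],
  "roll": [0, 0, 0, 0]
}}

```text
time: 7.92
tcp_pos: [0.482, 0.2203, 0.0514]
tool_rot: [0.581, 0.814, -0.0, -0.001]
wrist_force: [-0.4, 0.5, -5.1]
width: 0.0253
```

{"name": "servo_tool", "arguments": {
  "slide": [
    [0, 0, 0.5],
    [0, 0, 1],
    [0, 0, 1],
    [0, 0, 1]
  ],
  "roll": [0, 0, 0, 0]
}}

```text
time: 8.43
tcp_pos: [0.4824, 0.2204, 0.0506]
tool_rot: [0.581, 0.814, -0.0, -0.0]
wrist_force: [1.5, 2.0, 0.1]
width: 0.0248
```

{"name": "servo_tool", "arguments": {
  "slide": [
    [0, 0, 0.5],
    [0, 0, 0.7],
    [0, 0, 0.7]
  ],
  "roll": [0, 0, 0]
}}

```text
time: 8.8
tcp_pos: [0.4828, 0.2206, 0.0503]
tool_rot: [0.581, 0.814, 0.0, -0.0]
wrist_force: [2.0, 1.4, 5.2]
width: 0.0254
```

{"name": "servo_tool", "arguments": {
  "slide": [
    [2, 2, -0.3],
    [4, 4, -0.3],
    [6, 6, -0.3],
    [8, 8, -0.3],
    [9, 10, -0.3],
    [9, 10, -0.3]
  ],
  "roll": [0, 0, 0, 0, 0, 0]
}}

```text
time: 9.55
tcp_pos: [0.4886, 0.2317, 0.0506]
tool_rot: [0.581, 0.814, -0.0, -0.0]
wrist_force: [-2.1, -3.9, 5.9]
width: 0.0251
```

```bash
cat > st.py <<'E'
from h import *
s=arm.get_state();a=np.radians(19.3)
f=s["wrist_force"]; c,n=np.cos(a),np.sin(a)
q=s["tcp_pos"]*1000-[481,210.8,0]
print("t",s["time"],"w",s["width"],"Fjig",(f[0]*c+f[1]*n).round(2),(-f[0]*n+f[1]*c).round(2),f[2].round(2),"tau",s["ft_torque"].round(3))
print("tcp jig",(q[0]*c+q[1]*n).round(2),(-q[0]*n+q[1]*c).round(2),s["tcp_pos"][2].round(4))
go(s["tcp_pos"],18.95)
E
python3 st.py
```

```text
t 9.55 w 0.02509563382106789 Fjig -3.25 -3.01 5.9 tau [-0.947  0.503  0.007]
tcp jig 14.07 17.27 0.0506
pos [0.4886 0.2317 0.0506] jawyaw 18.95 toolz [-1.3e-03 -2.0e-04 -1.0e+00] slide [0. 0. 0.] roll 4.3351961062950866e-05 t 9.55
```

{"name": "servo_tool", "arguments": {
  "slide": [
    [1, 1, 0],
    [2, 2, 0],
    [3, 2.5, 0],
    [3, 2.5, 0]
  ],
  "roll": [0, 0, 0, 0]
}}

```text
time: 10.05
tcp_pos: [0.4883, 0.234, 0.0512]
tool_rot: [0.581, 0.814, -0.002, -0.001]
wrist_force: [-8.2, -11.7, 18.3]
width: 0.025
```

```bash
python3 st.py
```

```text
t 10.05 w 0.02501430732377208 Fjig -11.57 -8.35 18.26 tau [-2.192  1.502  0.069]
tcp jig 14.6 19.5 0.0512
pos [0.4883 0.234  0.0512] jawyaw 18.98 toolz [-0.0046 -0.0025 -1.    ] slide [0. 0. 0.] roll 0.000575354850700807 t 10.05
```

```bash
python3 - <<'E'
from h import *
p,d,X=wshot(4)
s=arm.get_state()
foot(X,d,s["tcp_pos"][:2],s["tcp_pos"][2]-.038)
sat=cv2.cvtColor(p,cv2.COLOR_BGR2HSV)[...,1]
for lo,hi in((.007,.017),(.033,.044)):
    mm=(d>0)&(X[...,2]>lo)&(X[...,2]<hi)&(sat<90)
    k,l,st,c=cv2.connectedComponentsWithStats(mm.astype(np.uint8))
    for i in range(1,k):
        if st[i,4]>150:
            Q=X[l==i]; print(lo,st[i],Q.mean(0).round(4),cv2.minAreaRect((Q[:,:2]*1000).astype(np.float32)))
for n in("scene","side"):
    p,d=arm.read_camera(n); np.savez(f"pics/{n}4.npz",p=p,d=d)
    b=p[180:320,290:440] if n=="scene" else p[230:345,240:390]
    cv2.imwrite(f"pics/{n}4.png",cv2.resize(b,None,fx=4,fy=4,interpolation=cv2.INTER_CUBIC))
E
python3 st.py
```

```text
[  446  1021 11112  3474    95   101    96   122   113   125   139   155
   150   160   194   942  2436   291   323   368   391]
base 16173 [0.4884 0.25   0.0383] zmed 0.03777595968331123 ((488.2406311035156, 234.87139892578125), (125.49082946777344, 96.3010025024414), 18.903879165649414)
0.007 [  103   119   313   197 26185] [0.4552 0.2378 0.0113] ((475.61859130859375, 224.01953125), (200.0664520263672, 142.23052978515625), 19.51764488220215)
0.007 [ 248  301   68   44 2656] [0.5147 0.1543 0.0113] ((514.5120239257812, 154.7290802001953), (51.76282501220703, 39.380672454833984), 19.072734832763672)
0.007 [542 345  18  50 413] [0.7263 0.1871 0.012 ] ((728.484375, 184.58531188964844), (8.814678192138672, 38.95180130004883), 16.479333877563477)
0.033 [ 132  150  209   33 6451] [0.4494 0.263  0.0372] ((449.73370361328125, 262.5404052734375), (120.12864685058594, 18.49866485595703), 19.230989456176758)
0.033 [ 352  200   37  112 3124] [0.5435 0.2384 0.0372] ((545.2049560546875, 234.1587677001953), (18.336843490600586, 75.31103515625), 19.191940307617188)
t 10.2 w 0.02505770160044113 Fjig -11.62 -7.76 18.61 tau [-2.11   1.502 -0.014]
tcp jig 14.6 19.45 0.0512
pos [0.4883 0.234  0.0512] jawyaw 18.98 toolz [-0.0046 -0.0025 -1.    ] slide [0. 0. 0.] roll 0.0005423832515516055 t 10.2
```

View pics/wrist4.png

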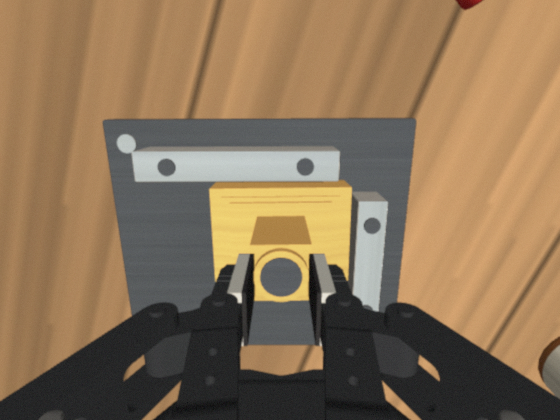

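View pics/scene4.png

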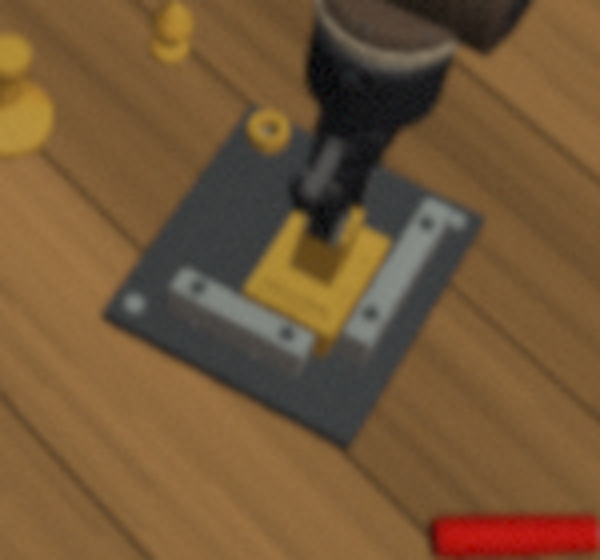

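View pics/side4.png

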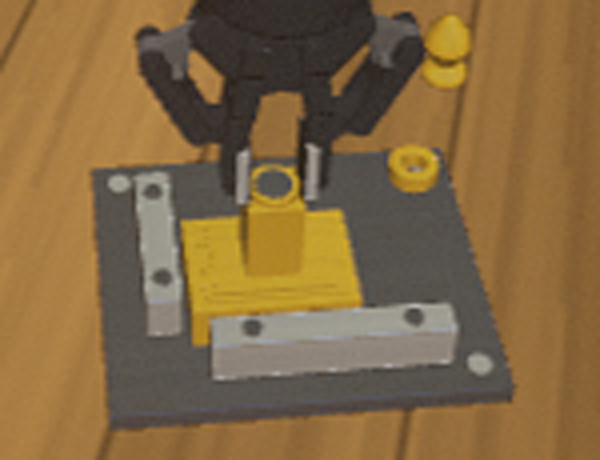

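The foot is flat between the stops with a gap of a few mm left on both, stuck by friction because the bed load is about 24 N. I'll unload it vertically, then go on.

{"name": "servo_tool", "arguments": {
  "slide": [
    [0, 0, -0.7],
    [0, 0, -1.2],
    [0, 0, -1.2]
  ],
  "roll": [0, 0, 0]
}}

```text
time: 10.58
tcp_pos: [0.4882, 0.2341, 0.0521]
tool_rot: [0.581, 0.814, -0.002, -0.001]
wrist_force: [-0.8, -0.4, -4.8]
width: 0.0252
```

```bash
python3 st.py
```

```text
t 10.575 w 0.025246786988037666 Fjig -0.88 -0.1 -4.77 tau [ 0.049 -0.036  0.017]
tcp jig 14.53 19.59 0.0521
pos [0.4882 0.2341 0.0521] jawyaw 18.99 toolz [-0.005  -0.0025 -1.    ] slide [0. 0. 0.] roll 0.0006150979983675417 t 10.575
```

{"name": "servo_tool", "arguments": {
  "slide": [
    [0, 1, 0],
    [0.5, 2, 0],
    [1, 3, 0],
    [1, 3, 0]
  ],
  "roll": [0, 0, 0, 0]
}}

```text
time: 11.08
tcp_pos: [0.4908, 0.2361, 0.052]
tool_rot: [0.581, 0.814, -0.002, -0.001]
wrist_force: [0.2, -0.5, -4.1]
width: 0.0245
```

```bash
python3 st.py
```

```text
t 11.075 w 0.024542920446584845 Fjig -0.0 -0.56 -4.1 tau [-0.007 -0.014  0.054]
tcp jig 17.61 20.63 0.052
pos [0.4908 0.2361 0.052 ] jawyaw 18.99 toolz [-0.005  -0.0025 -1.    ] slide [0. 0. 0.] roll 0.0006519349577896427 t 11.075
```

Free motion again. I'll approach the long stop gently first.

{"name": "servo_tool", "arguments": {
  "slide": [
    [0.5, 0, 0],
    [1, 0, 0],
    [1.5, 0, 0],
    [1.5, 0, 0]
  ],
  "roll": [0, 0, 0, 0]
}}

```text
time: 11.58
tcp_pos: [0.4904, 0.2375, 0.052]
tool_rot: [0.581, 0.814, -0.002, -0.001]
wrist_force: [0.4, -0.4, -4.8]
width: 0.0249
```

```bash
python3 st.py
```

```text
t 11.575 w 0.02491445560936862 Fjig 0.2 -0.47 -4.83 tau [-0.073 -0.063 -0.021]
tcp jig 17.65 22.11 0.052
pos [0.4904 0.2375 0.052 ] jawyaw 18.99 toolz [-0.005  -0.0025 -1.    ] slide [0. 0. 0.] roll 0.0006341470697887204 t 11.575
```

{"name": "servo_tool", "arguments": {
  "slide": [
    [0.5, 0.5, 0],
    [1, 1, 0],
    [1, 1, 0]
  ],
  "roll": [0, 0, 0]
}}

```text
time: 11.95
tcp_pos: [0.4908, 0.2387, 0.052]
tool_rot: [0.581, 0.814, -0.003, -0.001]
wrist_force: [-1.7, -2.5, -3.0]
width: 0.0245
```

```bash
python3 st.py
```

```text
t 11.95 w 0.024514341353649376 Fjig -2.43 -1.79 -3.02 tau [-0.467  0.328 -0.008]
tcp jig 18.42 23.09 0.052
pos [0.4908 0.2387 0.052 ] jawyaw 18.99 toolz [-0.0054 -0.0027 -1.    ] slide [0. 0. 0.] roll 0.0006904223308787324 t 11.95
```

{"name": "servo_tool", "arguments": {
  "slide": [
    [0.7, 0.5, 0],
    [1.2, 0.5, 0],
    [1.2, 0.5, 0]
  ],
  "roll": [0, 0, 0]
}}

```text
time: 12.32
tcp_pos: [0.4906, 0.2395, 0.0521]
tool_rot: [0.581, 0.814, -0.003, -0.001]
wrist_force: [-1.5, -6.3, -1.0]
width: 0.0251
```

```bash
python3 st.py; python3 - <<'E'
from h import *
p,d,X=wshot(5)
p=cv2.resize(p[100:320,160:420],None,fx=2.7,fy=2.7,interpolation=cv2.INTER_CUBIC);cv2.imwrite("pics/wrist5c.png",p)
E
```

```text
t 12.325 w 0.02512367910226563 Fjig -3.52 -5.45 -1.01 tau [-1.298  0.398 -0.02 ]
tcp jig 18.55 23.89 0.0521
pos [0.4906 0.2395 0.0521] jawyaw 19.0 toolz [-0.006  -0.0036 -1.    ] slide [0. 0. 0.] roll 0.0009528895095151419 t 12.325
```

View pics/wrist5c.png

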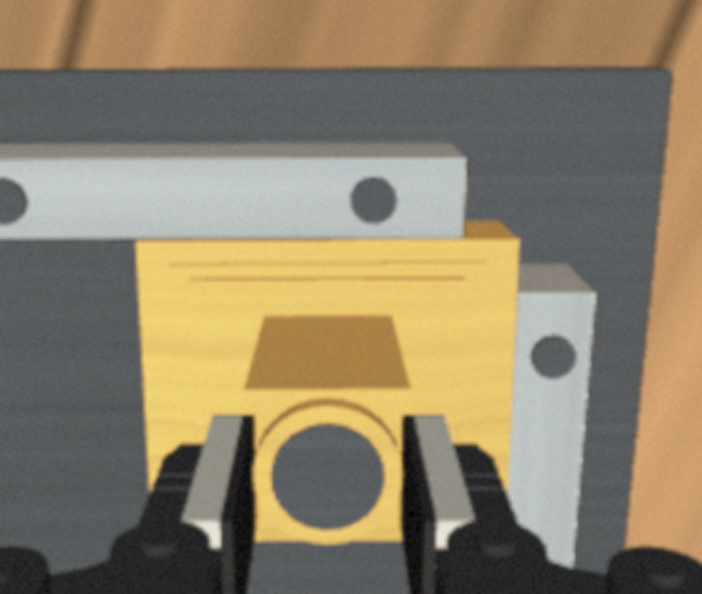

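Touching both stops now. I'll lower it onto the bed while keeping light pressure.

{"name": "servo_tool", "arguments": {
  "slide": [
    [0.5, 0.5, 0.5],
    [0.8, 0.8, 1],
    [0.8, 0.8, 1],
    [0.8, 0.8, 1]
  ],
  "roll": [0, 0, 0, 0]
}}

```text
time: 12.88
tcp_pos: [0.4906, 0.2395, 0.0519]
tool_rot: [0.581, 0.814, -0.004, -0.001]
wrist_force: [-5.3, -10.3, 8.7]
width: 0.0251
```

```bash
python3 st.py
```

```text
t 12.875 w 0.025051447066037555 Fjig -8.38 -7.97 8.73 tau [-1.994  0.972 -0.043]
tcp jig 18.6 23.92 0.0519
pos [0.4906 0.2395 0.0519] jawyaw 19.02 toolz [-0.0069 -0.0049 -1.    ] slide [0. 0. 0.] roll 0.0011721079025854308 t 12.875
```

{"name": "servo_tool", "arguments": {
  "slide": [
    [0.8, 0.8, -0.2],
    [1.2, 1.2, -0.2],
    [1.2, 1.2, 0.2],
    [1.2, 1.2, 0.2]
  ],
  "roll": [0, 0, 0, 0]
}}

```text
time: 13.38
tcp_pos: [0.4906, 0.2398, 0.0521]
tool_rot: [0.58, 0.814, -0.005, -0.002]
wrist_force: [-4.8, -12.9, 6.9]
width: 0.0253
```

```bash
python3 st.py; python3 - <<'E'
from h import *
p,d,X=wshot(6)
s=arm.get_state();t=s["tcp_pos"]
a=np.radians(19.3);ex=np.array([np.cos(a),np.sin(a)]);ey=np.array([-ex[1],ex[0]])
J=np.stack([(X[...,:2]-[.481,.2108])@ex,(X[...,:2]-[.481,.2108])@ey,X[...,2]],-1)*1000
h=cv2.cvtColor(p,cv2.COLOR_BGR2HSV); br=(h[...,1]>110)&(h[...,0]>15)&(h[...,0]<32)&(d>0)
# base-top plane fit, excluding step/neck
m=br&(J[...,2]>35)&(J[...,2]<40.5)&(J[...,1]>0)&(abs(J[...,0]-18)<50)
Q=J[m];print(len(Q),Q.min(0),Q.max(0))
c=np.linalg.lstsq(np.c_[Q[:,:2],np.ones(len(Q))],Q[:,2],rcond=None)[0];print("plane base",c,"z med",np.median(Q[:,2]))
b=(J[...,2]>8)&(J[...,2]<16)&(h[...,1]<90)&(abs(J[...,0])<100)&(abs(J[...,1])<85)&(d>0)
Q2=J[b];print("bed",np.linalg.lstsq(np.c_[Q2[:,:2],np.ones(len(Q2))],Q2[:,2],rcond=None)[0],np.median(Q2[:,2]))
print("base rect",cv2.minAreaRect(Q[:,:2].astype(np.float32)))
st=(h[...,1]<90)&(J[...,2]>34)&(J[...,2]<42)&(d>0)
A=J[st&(J[...,1]>45)&(J[...,0]<55)&(J[...,0]>-75)];B=J[st&(J[...,0]>55)&(J[...,0]<85)&(J[...,1]<40)&(J[...,1]>-55)]
print("long face y",np.percentile(A[:,1],[1,99]),"short face x",np.percentile(B[:,0],[1,99]))
cv2.imwrite("pics/wrist6c.png",cv2.resize(p[100:320,160:420],None,fx=2.7,fy=2.7,interpolation=cv2.INTER_CUBIC))
p,d=arm.read_camera("side");cv2.imwrite("pics/side6.png",cv2.resize(p[230:345,240:390],None,fx=4,fy=4,interpolation=cv2.INTER_CUBIC))
E
```

```text
t 13.375 w 0.02527656863918148 Fjig -8.76 -10.56 6.88 tau [-2.259  1.005 -0.099]
tcp jig 18.63 24.21 0.0521
pos [0.4906 0.2398 0.0521] jawyaw 19.04 toolz [-0.0088 -0.0068 -0.9999] slide [0. 0. 0.] roll 0.0014911593221736714 t 13.375
3811 [-24.60358622   0.07236436  35.13962513] [59.33453968 50.83017963 40.49986306]
plane base [-6.55910779e-03 -5.12475542e-02  4.04878687e+01] z med 38.57202187401289
bed [-7.86324561e-04 -8.27741026e-04  1.13083239e+01] 11.287444355971516
base rect ((17.375732421875, 25.470800399780273), (83.9389419555664, 50.75165939331055), 0.03413835167884827)
long face y [50.74019471 68.23580963] short face x [59.38844338 77.09965766]
```

View pics/side6.png

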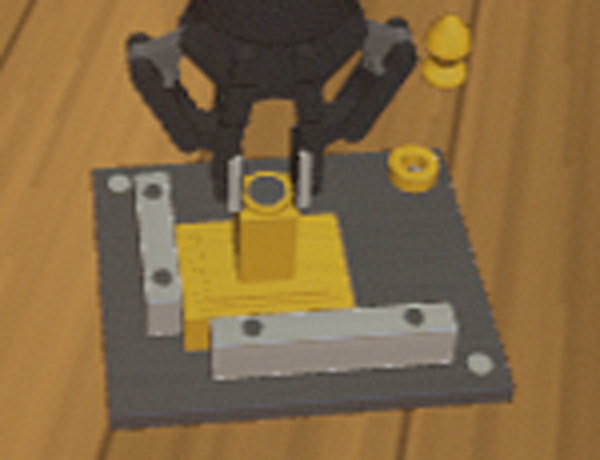

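View pics/wrist6c.png

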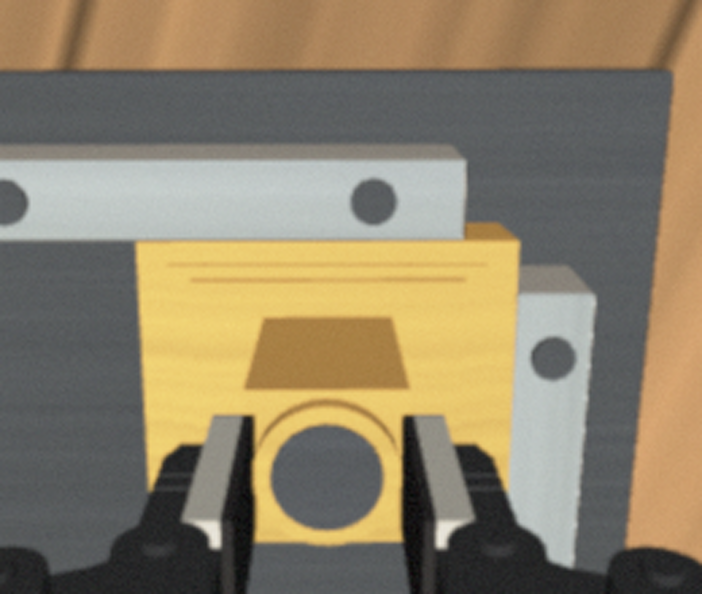

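```bash
cat > tilt.py <<'E'
from h import *
import sys
def tilt(k):
    z=np.load(f"pics/wrist{k}.npz");p,d=z["p"],z["d"];X=cloud(p,d,arm.camera_model("wrist"),z["R"],z["t"])
    a=np.radians(19.3);ex=np.array([np.cos(a),np.sin(a)]);ey=np.array([-ex[1],ex[0]]);o=[.481,.2108]
    J=np.stack([(X[...,:2]-o)@ex,(X[...,:2]-o)@ey,X[...,2]],-1)*1000
    h=cv2.cvtColor(p,cv2.COLOR_BGR2HSV); br=(h[...,1]>110)&(h[...,0]>15)&(h[...,0]<32)&(d>0)
    t=z["t"]; fz=float(sys.argv[2]) if len(sys.argv)>2 else 38
    B=br&(abs(J[...,2]-fz)<5)&(J[...,1]>-20)
    Q=J[B]; r=cv2.minAreaRect(Q[:,:2].astype(np.float32)); print("rect",r)
    x0,x1=np.percentile(Q[:,0],[.3,99.7]); y1=np.percentile(Q[:,1],99.7);print("x",x0,x1,"y1",y1)
    cx=(x0+x1)/2
    F=B&(((abs(J[...,0]-cx)>32.5)&(abs(J[...,0]-cx)<40))|((J[...,1]>y1-6)&(J[...,1]<y1-1.5)&(abs(J[...,0]-cx)<40)))
    q=J[F]
    for _ in range(5):
        c=np.linalg.lstsq(np.c_[q[:,:2],np.ones(len(q))],q[:,2],rcond=None)[0]
        e=q[:,2]-np.c_[q[:,:2],np.ones(len(q))]@c; q=q[abs(e)<2.5*e.std()]
    print("flange",len(q),"slope x,y",c[:2].round(4),"rms",e.std().round(2),"z at back/front",(c@[cx,y1-60,1]).round(2),(c@[cx,y1,1]).round(2), "yrange",q[:,1].min().round(1),q[:,1].max().round(1))
    # neck top centre
    N=br&(J[...,2]>fz+50)&(abs(J[...,0]-cx)<16)
    print("neck top mid",((np.percentile(J[N],1,axis=0)+np.percentile(J[N],99,axis=0))/2).round(1) if N.any() else 0)
tilt(sys.argv[1])
E
python3 tilt.py 4;python3 tilt.py 5; python3 tilt.py 6; sed -i 's/fz=float/fz=float/' tilt.py; python3 tilt.py 3 152
```

```text
rect ((13.301023483276367, 18.72081756591797), (84.255126953125, 63.432281494140625), 0.34237760305404663)
x -28.534071237122106 55.17762970768655 y1 46.79889055205227
flange 2786 slope x,y [-0.0076 -0.0438] rms 0.87 z at back/front 40.1 37.48 yrange -9.2 50.6
neck top mid [13.5 19.  94. ]
rect ((17.381206512451172, 21.308124542236328), (58.61140823364258, 84.06241607666016), 89.81796264648438)
x -24.37894796477296 58.89646196332219 y1 50.39077758619444
flange 2736 slope x,y [-0.0054 -0.0595] rms 0.87 z at back/front 41.16 37.6 yrange -5.1 50.4
neck top mid [17.7 23.6 94.3]
rect ((17.400768280029297, 21.49041748046875), (83.9403305053711, 58.771484375), 0.09540928155183792)
x -24.3439294146212 58.93163019610701 y1 50.48620828616336
flange 2714 slope x,y [-0.0065 -0.0642] rms 0.85 z at back/front 41.42 37.57 yrange -4.4 50.6
neck top mid [17.9 23.7 94.1]
rect ((3.398571014404297, 9.030229568481445), (84.30207824707031, 58.083160400390625), 0.09682124108076096)
x -38.417059815983706 44.98148618072188 y1 37.90475250723644
flange 2866 slope x,y [0.0115 0.0006] rms 0.85 z at back/front 150.99 151.03 yrange -19.7 38.0
neck top mid [  2.8   7.5 238.1]
```

The depth fit shows the foot leaning about 0.06 rad toward the long stop: it rotated in the pads under the push. That is too close to the limit. I'll back off, let it stand flat on the bed, regrip lower and tighter, then press home again with less drag.

{"name": "servo_tool", "arguments": {
  "slide": [
    [-1.5, -1, 0],
    [-3, -2, 0],
    [-5, -3, 0],
    [-6, -3, 0],
    [-6, -3, 0]
  ],
  "roll": [0, 0, 0, 0, 0]
}}

```text
time: 14.1
tcp_pos: [0.4898, 0.2332, 0.0521]
tool_rot: [0.58, 0.814, -0.005, -0.002]
wrist_force: [-0.2, -0.2, -4.8]
width: 0.0246
```

```bash
python3 st.py; python3 -c "
from h import *
wshot(7)"; python3 tilt.py 7
```

```text
t 14.1 w 0.02462199370966365 Fjig -0.21 -0.09 -4.8 tau [-0.057 -0.062  0.054]
tcp jig 15.68 18.22 0.0521
pos [0.4898 0.2332 0.0521] jawyaw 19.03 toolz [-0.0087 -0.0067 -0.9999] slide [0. 0. 0.] roll 0.0013855293435971363 t 14.1
rect ((15.156314849853516, 18.303577423095703), (84.22465515136719, 63.3758430480957), 0.2876448929309845)
x -26.67098038709826 57.034405760628104 y1 47.640577343402256
flange 2848 slope x,y [ 0.0018 -0.0109] rms 0.87 z at back/front 39.57 38.92 yrange -11.7 47.8
neck top mid [15.  18.3 94.4]
```

{"name": "servo_tool", "arguments": {
  "slide": [
    [0, 0, 0.5],
    [0, 0, 1],
    [0, 0, 1],
    [0, 0, 1]
  ],
  "roll": [0, 0, 0, 0]
}}

```text
time: 14.65
tcp_pos: [0.4898, 0.2332, 0.0511]
tool_rot: [0.58, 0.814, -0.005, -0.002]
wrist_force: [-0.0, 0.0, -5.0]
width: 0.0248
```

{"name": "servo_tool", "arguments": {
  "slide": [
    [0, 0, 0],
    [0, 0, 0],
    [0, 0, 0],
    [0, 0, 0],
    [0, 0, 2],
    [0, 0, 4],
    [0, 0, 4]
  ],
  "roll": [0, 0, 0, 0, 0, 0, 0],
  "fingers": 55
}}

```text
time: 15.52
tcp_pos: [0.4896, 0.2331, 0.0469]
tool_rot: [0.58, 0.814, -0.005, -0.002]
wrist_force: [-0.1, 0.1, 0.3]
width: 0.0471
```

```bash
python3 st.py; python3 -c "
from h import *
wshot(8)"; python3 tilt.py 8
```

```text
t 15.525 w 0.04713173461530556 Fjig -0.03 0.17 0.27 tau [-0.036 -0.034  0.008]
tcp jig 15.52 18.24 0.0469
pos [0.4896 0.2331 0.0469] jawyaw 19.03 toolz [-0.0091 -0.0069 -0.9999] slide [0. 0. 0.] roll 0.0013778436391367554 t 15.525
rect ((15.13658332824707, 18.74740982055664), (84.16165161132812, 62.33529281616211), 0.32196059823036194)
x -26.596811749231005 56.91413426202677 y1 47.60911825807862
flange 2564 slope x,y [-0.0007 -0.0116] rms 0.83 z at back/front 38.12 37.42 yrange 4.2 47.8
neck top mid [15.2 17.9 91.3]
```

{"name": "servo_tool", "arguments": {
  "slide": [
    [0, 0, 0],
    [0, 0, 0],
    [0, 0, 0],
    [0, 0, 0],
    [0, 0, 0],
    [0, 0, 0]
  ],
  "roll": [0, 0, 0, 0, 0, 0],
  "fingers": 0,
  "newtons": 44
}}

```text
time: 16.32
tcp_pos: [0.4898, 0.2332, 0.0472]
tool_rot: [0.58, 0.814, -0.005, -0.002]
wrist_force: [-0.6, -0.4, 5.6]
width: 0.0263
```

```bash
python3 st.py
```

```text
t 16.325 w 0.026293390213160923 Fjig -0.69 -0.19 5.6 tau [-0.049  0.126  0.04 ]
tcp jig 15.69 18.26 0.0472
pos [0.4898 0.2332 0.0472] jawyaw 19.03 toolz [-0.0086 -0.0067 -0.9999] slide [0. 0. 0.] roll 0.0014725068549355951 t 16.325
```

{"name": "servo_tool", "arguments": {
  "slide": [
    [0, 0, -0.5],
    [0, 0, -0.7],
    [1, 0.8, -0.7],
    [2, 1.6, -0.7],
    [2.2, 1.8, -0.7],
    [2.2, 1.8, -0.7]
  ],
  "roll": [0, 0, 0, 0, 0, 0]
}}

```text
time: 17.08
tcp_pos: [0.4908, 0.2359, 0.0478]
tool_rot: [0.58, 0.814, -0.005, -0.002]
wrist_force: [0.2, 0.3, -5.6]
width: 0.0261
```

```bash
python3 st.py
```

```text
t 17.075 w 0.026106884207417663 Fjig 0.3 0.26 -5.55 tau [0.043 0.024 0.001]
tcp jig 17.51 20.48 0.0478
pos [0.4908 0.2359 0.0478] jawyaw 19.04 toolz [-0.0086 -0.0067 -0.9999] slide [0. 0. 0.] roll 0.0015101679903831242 t 17.075
```

{"name": "servo_tool", "arguments": {
  "slide": [
    [0.4, 0.4, 0.1],
    [0.8, 0.8, 0.2],
    [1, 1.2, 0.2],
    [1, 1.2, 0.2]
  ],
  "roll": [0, 0, 0, 0]
}}

```text
time: 17.58
tcp_pos: [0.491, 0.237, 0.0476]
tool_rot: [0.58, 0.814, -0.006, -0.002]
wrist_force: [-3.3, -2.6, -2.1]
width: 0.0263
```

```bash
python3 st.py
```

```text
t 17.575 w 0.026334238383245293 Fjig -4.01 -1.4 -2.14 tau [-0.516  0.694 -0.055]
tcp jig 18.13 21.39 0.0476
pos [0.491  0.237  0.0476] jawyaw 19.03 toolz [-0.0098 -0.0072 -0.9999] slide [0. 0. 0.] roll 0.0014711749921218534 t 17.575
```

{"name": "servo_tool", "arguments": {
  "slide": [
    [0.5, 0.4, 0.2],
    [0.9, 0.5, 0.4],
    [0.9, 0.5, 0.6],
    [0.9, 0.5, 0.6]
  ],
  "roll": [0, 0, 0, 0]
}}

```text
time: 18.08
tcp_pos: [0.491, 0.2371, 0.0475]
tool_rot: [0.58, 0.814, -0.006, -0.002]
wrist_force: [-4.9, -9.2, 7.0]
width: 0.0257
```

```bash
python3 st.py;  python3 -c "
from h import *
wshot(9)"; python3 tilt.py 9
```

```text
t 18.075 w 0.025701665400774724 Fjig -7.66 -7.09 7.01 tau [-1.769  0.782 -0.066]
tcp jig 18.18 21.52 0.0475
pos [0.491  0.2371 0.0475] jawyaw 19.05 toolz [-0.0102 -0.0084 -0.9999] slide [0. 0. 0.] roll 0.0017013858017338563 t 18.075
rect ((17.204193115234375, 23.019901275634766), (61.94120788574219, 84.13156127929688), 89.6756591796875)
x -24.31390916109342 58.93176693776075 y1 50.34797163520415
flange 2853 slope x,y [-0.0036 -0.0142] rms 0.88 z at back/front 38.45 37.6 yrange -6.1 50.5
neck top mid [17.7 21.1 92.4]
```

{"name": "servo_tool", "arguments": {
  "slide": [
    [0.6, 0.6, 0.1],
    [1, 1, 0.1],
    [1, 1, 0.1],
    [1, 1, 0.1]
  ],
  "roll": [0, 0, 0, 0]
}}

```text
time: 18.62
tcp_pos: [0.491, 0.2371, 0.0476]
tool_rot: [0.58, 0.814, -0.008, -0.002]
wrist_force: [-4.9, -12.5, 3.0]
width: 0.0261
```

```bash
python3 st.py;  python3 -c "
from h import *
wshot(10)"; python3 tilt.py 10
```

```text
t 18.625 w 0.026080939062775345 Fjig -8.75 -10.21 2.96 tau [-2.049  0.863 -0.049]
tcp jig 18.14 21.54 0.0476
pos [0.491  0.2371 0.0476] jawyaw 19.06 toolz [-0.0119 -0.0102 -0.9999] slide [0. 0. 0.] roll 0.0018461613420438546 t 18.625
rect ((17.255794525146484, 21.73418426513672), (61.13566970825195, 83.95943450927734), 89.60945129394531)
x -24.315604823538376 58.951562625481834 y1 50.29559988423375
flange 2849 slope x,y [-0.0046 -0.0156] rms 0.87 z at back/front 38.52 37.59 yrange -4.5 50.4
neck top mid [17.8 21.1 92.2]
```

```bash
python3 - <<'E'
from h import *
p,d=load("wrist",10);
p2,d2=arm.read_camera("side"); p3,d3=arm.read_camera("scene")
a=cv2.resize(p[100:320,160:420],(390,330)); b=cv2.resize(p2[230:345,240:390],(390,300)); c=cv2.resize(p3[100:320,150:440],(390,300))
cv2.imwrite("pics/fin.png",np.hstack([a[:300],b])); cv2.imwrite("pics/fin2.png",c)
E
python3 st.py
```

```text
t 18.775 w 0.026105832702143627 Fjig -6.94 -9.65 2.67 tau [-2.041  0.835 -0.093]
tcp jig 18.16 21.55 0.0476
pos [0.491  0.2371 0.0476] jawyaw 19.06 toolz [-0.0118 -0.0101 -0.9999] slide [0. 0. 0.] roll 0.0018879069015992408 t 18.775
```

View pics/fin.png

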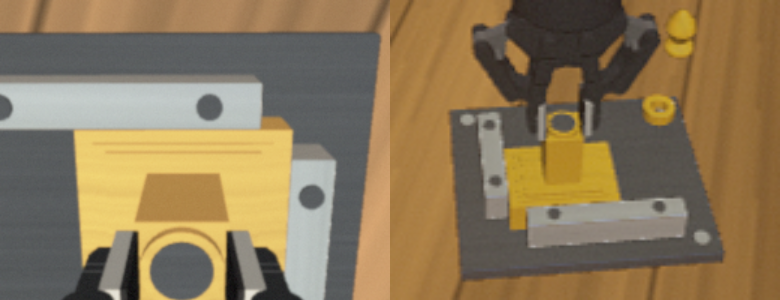

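The picture shows the foot flush against the long stop (edge at row 130, left panel) and the short stop (edge at column 290). The collar has not moved and the fingers are still on the neck. Forces are steady, so I'm handing in.

```bash
python3 -c "
from workcell import arm
print(arm.sign_off())
s=arm.get_state();print(s['time'],s['wrist_force'],s['width'])"
```

```text
the job is handed in; nothing more can be done
None
the job is handed in; nothing more can be done
```

The oblong brass foot is pressed into the corner of the jig against both stops. I handed the job in at about 18.8 s with the fingers still holding it at 44 N. No verdict was reported.

On the first attempt the foot leaned about 0.06 rad toward the long stop while being pressed. I backed off, opened the fingers so it stood flat on the bed, took the neck again lower and at 44 N instead of 32 N, and pressed it home again.

What the last checks showed:
- **Push:** the wrist force was about 7–9 N toward the short stop and about 10 N toward the long stop, with about 8 N on the bed. Bed friction may carry up to roughly 5 N of the sideways push. The force on each stop itself cannot be read directly.
- **Flatness:** the measured tilt was about 0.016 rad. The foot standing free on the bed read about 0.012 rad, so most of that is measuring error or the short span of the fit.
- **Alignment:** the long side was within about 0.4° (0.007 rad) of the long stop.
- **Position:** both edges measured within about 0.5 mm of the stop faces. That is finer than the 2 mm calibration, so contact rests on the forces and the pictures.
- **Bystanders:** the collar and finial looked unmoved in the last side view. I did not measure the other bystanders again, but the arm was not steered near them.

One oddity: the finger opening read 25–26 mm on the 28 mm neck.

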